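# Set the marking sled to its first notch and hold it

### The arm

A 6-joint arm with a two-finger parallel gripper is mounted at the origin on the work surface. World frame = base frame: x ahead of the robot, y to its left, z up, the work surface at z = 0. Lengths are in mm, angles in rad, forces in N, time in s.
With the tool pointing down it reaches from about 350 to 975 mm from the base axis. Payload 7.1 kg.
Tool frame: the origin (TCP) lies between the finger pads, 19 mm behind the fingertips; this is the grasp point; z points along the fingers, y is the direction in which the jaws open and shut (so a half turn about z gives the same grasp; the last joint's range is limited). The gripper opens to 88 mm and grips with 3 to 60 N. Pads are 20 mm wide; open, the fingers measure 115 mm over their backs; the gripper's body (75 mm by 178 mm) begins 61 mm behind the grasp point.
Start: joints at [1.298, 0.423, 1.63, -0, 1.089, -0.019], TCP at [156.896, 604.97, 241.375] pointing down, gripper open.
Joint ranges: [-3, 3], [-0.9, 2.11], [0.09, 2.58], [-1.31, 4.45], [0.11, 2.69], [-2.54, 2.54]. Speed limits (rad/s): [2.39, 2.39, 3.01, 3.14, 3.14, 3.14].

### API

Orientations are given as a rotation vector (axis times angle).
In Python, from workcell import ctrl gives the robot as it stands. The module is installed in compiled form; this text tells all that it offers.
- The arm moves only by the tool send_rows, never from a script. Its argument "commands" is a list of rows, each an object with "translation": the shift along the world's x, y, z normalised to -1 to 1, where 1 is 0.1 m, a list of three; "twist": the turn, a rotation vector about the world's x, y, z normalised to -1 to 1, where 1 is 0.5 rad, a list of three. A call has exactly 10 rows; each row is the pose to reach, as a shift and turn from the pose commanded when the call began; what a row does not reach only later rows make up. A row lasts 1/10 s, in which the tool goes at most 50 mm and 8.59 degrees, less where a joint would pass 70% of its speed; a pose out of reach is approached as far as the arm can. A call with a number of a shift or a turn outside -1 to 1 is refused whole. A call with a gripper value outside its range is refused whole. "grip" is the closure, from -1 (fully open) to 1 (shut), set as the call begins (left out, the last holds). The fingers move at their own pace and stop on an object; the grip force is fixed at half the most. Time passes only in rows, so rows that repeat a pose let the fingers close, or fill a call up. It gives the time, the measured TCP pose, the force and the opening at its end, in the units of the state.
- ctrl.get_obs(): the state, without advancing time (a new reading comes with each control period).
- ctrl.get_image(name): name is "scene" or "top" or "wrist"; returns a dict with "img" (420x560x3 uint8, red, green, blue), "intrinsics" (3x3 intrinsics, pixels), "dist" ([k1, k2, p1, p2, k3] as OpenCV has them; the pictures are not rectified), "cam_to_world" (4x4, takes a point from camera to world coordinates). Camera axes: x right, y down, z forward; pixel columns grow to the right and rows downward; lengths in mm; the calibration is good to about 2 mm. A picture is of the moment at which its call begins. There is no depth.
- ctrl.close_job(): hands the job in, once; it reports no verdict.
The state is a dict: "t": time; "qpos": joint angles; "qvel": joint speeds; "joint_torque": joint torques, N m; "ee_pos": TCP position; "orientation": TCP orientation; "ft_force": force on the tool from outside, world axes, zero at the start; "moment": the same for the moment, N m; "width": finger opening in mm.
Only numpy, scipy, OpenCV 4.12 (cv2) and the standard library are available. Lean on these libraries where they do the work, as an engineer would, in place of code of your own. Each camera call takes 0.05 s, during which the arm holds its last target. There are 200 camera calls.

### The job

On the spindle marking-out jig, take the blue sled by its black fin, slide it all the way home until you feel it meet the orange stop, then slide it back out until you feel its ball click into the first of the two hidden notches in the rail, counted from the orange stop. Finish while still gripping the fin, with the sled held still and seated in that first notch so that the line can be struck. Leave everything else on the bench as it is.

Things in the scene. Friction and masses are not known exactly. Their poses are not given: they have to be found in the camera images.
- jig: marking-out jig, fixed: plywood board 220 x 440 x 18 mm. Origin under the board's centre, on the table; x across the board away from the robot, y along the rail from the orange to the black stop. Aluminium rail 30 mm wide along y at x = -30 mm, top 44 mm above the table; a turned spindle parallel to it at x = +80 mm, its top 80 mm up. Its place varies, and its yaw up to 0.4 rad either way.
- sled: blue sled, 52 mm across the rail, 90 mm along it, top 69 mm above the table, about 1.5 N friction; it carries the upright black grip fin (16 mm thick across the rail, 32 mm long, 69 to 114 mm up, space beside it free above 72 mm). Origin at table level under the fin, axes as the jig's. Origin 45 mm along jig y from point home_stop = home; it starts 211 to 255 mm from it, beyond both notches.
- grip (a point): the point to grip: middle of the fin, 100 mm above the table
- pin (a joint): drop of the sled's sprung ball, m: about 0.0006 on the plain rail, about 0.005 seated in a notch, less on its 30 degree flanks. Pushing the sled out of a notch takes about 5 to 8 N; within about 5 mm of a notch's middle a let-go sled is pulled into it. The red button (12 mm wide, 30 mm from the fin's middle towards the black stop, top 12 mm above the sled) is the ball's pin and sinks with it.
- home_stop (a point): middle of the orange stop's face that the sled meets, 70 mm above the table. Inside the rail, out of sight, are two V notches, 60 mm apart: the ball seats in the first when the sled stands 45 to 85 mm out from touching this stop; where exactly differs each time.
- ferrule: brass ring, outer diameter 28, 16 high, standing on the board in front of the rail; origin under its centre (not to be disturbed; sizes in mm)
- sanding: cork sanding block 34 x 70 x 20, lying on the board between rail and spindle (the sled and its pointer pass clear of it); origin under its centre (not to be disturbed; sizes in mm)
- mallet: wooden mallet, 0.27 m long, 60 high, lying to the left of the jig; origin on the table under its neck (not to be disturbed; sizes in mm)
- gouge: turning gouge, 0.38 m long, wooden handle, 24 high, lying to the right of the jig; origin under the middle (not to be disturbed; sizes in mm)
- varnish: amber jar with black cap, diameter 66, 90 high, to the right; origin under its centre (not to be disturbed; sizes in mm)
- finial: small turned wooden finial, diameter 48, 90 high, standing to the left; origin under its centre (not to be disturbed; sizes in mm)
- brush: hand brush lying to the left near the robot; origin under its middle (not to be disturbed; sizes in mm)

How it is judged (in metres and radians):
On the way, in this order (a step that is already met when the one before it is completed fails the run):
1. the sled is brought home against the orange stop, gripped by its fin (y of sled in the frame of home_stop below 0.048 m and contact force between the fingers and sled above 3 N and distance between the grasp point and grip below 0.026 m), for 0.1 s.
2. the ball has dropped into the first notch (value of joint pin above 0.0035 m and y of sled in the frame of home_stop between 0.085 and 0.136 m), for 0.2 s.
At the end, for the whole second after the job is handed in: The ball is dropped more than 3.5 mm (5 mm is fully seated; sled within about 2.5 mm of the middle) in the first notch from the orange stop, the sled is still (under 4 mm/s), and the fingers grip the fin (contact over 3 N, TCP within 26 mm of the grip point) (all of step 2 and linear speed of sled below 0.004 m/s and contact force between the fingers and sled above 3 N and distance between the grasp point and grip below 0.026 m); the arm keeps its last pose, push and grip.
It fails at once if something else on the bench is pushed, lifted or knocked over (moved over 15 mm) (distance of any of ferrule, sanding, mallet, gouge, varnish, finial, brush from where it was at the start of the episode above 0.015 m).
It also fails if it takes over 51 s, if anything falls off the work surface, if the arm or the gripper's body presses on something with over 40 N, if the wrist force passes 120 N, or if a joint passes its speed limit or range.

## Working session

There is one attempt and no reset: what is moved stays moved. The work goes in short steps, Python scripts to look and compute and a tool call to move; the robot and the scene stay as the last step left them, time stands still between calls to the robot, and variables do not carry over. Pictures are saved under pics/ and viewed, about 8 in all and at most 12, crops included, and the job is handed in when it is done.

Besides the shell and the picture viewer there is one more tool, called after "Emit:" as name([rows], argument=value, ...), one row to a line, values as JSON. send_rows: Moves the arm, as the interface text tells. Its arguments: {"type":"object","properties":{"commands":{"type":"array","items":{"type":"object","properties":{"translation":{"type":"array","items":{"type":"number"}},"twist":{"type":"array","items":{"type":"number"}}}}},"grip":{"type":"number"}},"required":["commands"]}

```bash
mkdir -p pics; cat > h.py <<'E'
import numpy as np, cv2, pickle
from workcell import ctrl
def snap(name,fn):
    d=ctrl.get_image(name); cv2.imwrite(f'pics/{fn}.png',d['img'][:,:,::-1]); pickle.dump(d,open(f'pics/{fn}.pkl','wb')); return d
def ray(d,uv,z):
    p=cv2.undistortPoints(np.array([[uv]],float),np.array(d['intrinsics']),np.array(d['dist']))[0,0]
    T=np.array(d['cam_to_world']); r=T[:3,:3]@np.array([p[0],p[1],1]); c=T[:3,3]
    return c+r*(z-c[2])/r[2]
def proj(d,P):
    W=np.linalg.inv(np.array(d['cam_to_world'])); 
    return cv2.projectPoints(np.array(P,float).reshape(-1,1,3),cv2.Rodrigues(W[:3,:3])[0],W[:3,3],np.array(d['intrinsics']),np.array(d['dist']))[0][:,0]
def load(fn): return pickle.load(open(f'pics/{fn}.pkl','rb'))
E
python3 - <<'E'
from h import *
a=snap('top','top0'); b=snap('scene','scene0')
print(a['cam_to_world'],b['cam_to_world']); print(ctrl.get_obs())
E
```

```text
[[-7.64161421e-03 -9.97332568e-01  7.25903136e-02  4.09693031e+02]
 [-9.99969122e-01  7.48836127e-03 -2.38312346e-03  7.77478905e+01]
 [ 1.83318415e-03 -7.26062831e-02 -9.97358996e-01  1.69010283e+03]
 [ 0.00000000e+00  0.00000000e+00  0.00000000e+00  1.00000000e+00]] [[-6.64639129e-01  3.99207781e-01 -6.31575788e-01  1.54797975e+03]
 [ 7.46796215e-01  3.81477762e-01 -5.44766125e-01  9.49777448e+02]
 [ 2.34572424e-02 -8.33731290e-01 -5.51671907e-01  9.90858343e+02]
 [ 0.00000000e+00  0.00000000e+00  0.00000000e+00  1.00000000e+00]]
{'t': 0.1, 'qpos': array([ 1.29801172e+00,  4.23796986e-01,  1.63060182e+00, -4.56964801e-05,
        1.08858286e+00, -1.90188253e-02]), 'qvel': array([ 7.69053242e-04, -2.11934511e-03, -3.15447374e-03,  1.39714635e-03,
        4.59244024e-05,  1.25246345e-03]), 'joint_torque': array([ 2.44187240e-04, -5.45609987e+01, -2.74319923e+01,  6.44855713e-02,
        1.88354863e-02, -1.24535262e-06]), 'ee_pos': array([156.77770117, 604.53021516, 240.66369264]), 'orientation': array([-3.97492003e-01, -3.11618077e+00,  2.16780098e-03]), 'ft_force': array([ 0.11233491, -0.4830865 ,  0.23151146]), 'moment': array([0.0432156 , 0.00287179, 0.05822417]), 'width': 88.09877000344764}
```

View pics/top0.png

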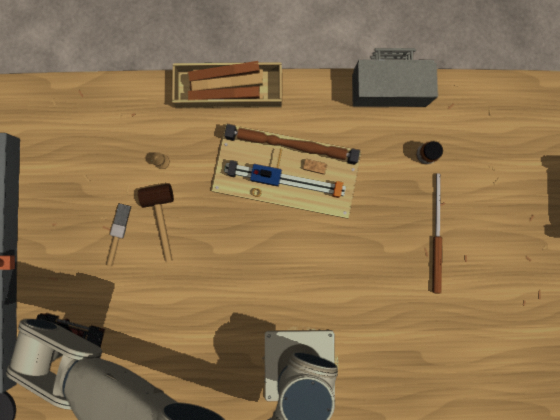

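View pics/scene0.png

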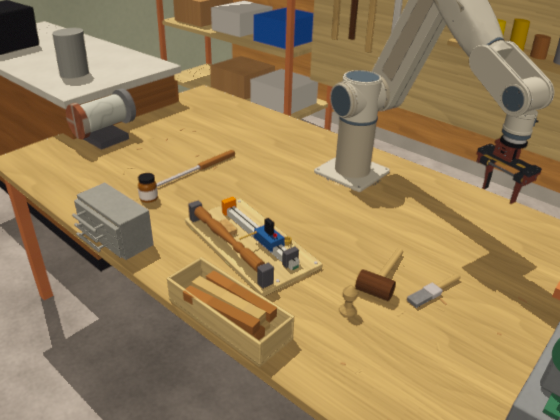

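The top view shows the blue sled and fin near (265,174), the orange stop at (339,188) and the black stop at (231,168). The jig lies ahead of the robot and everything else is clear of it. Next I'll enlarge both views.

```bash
python3 - <<'E'
from h import *
a=cv2.imread('pics/top0.png')[120:220,205:365]; cv2.imwrite('pics/c1.png',cv2.resize(a,None,fx=5,fy=5,interpolation=cv2.INTER_CUBIC))
E
```

```text
(no output)
```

View pics/c1.png

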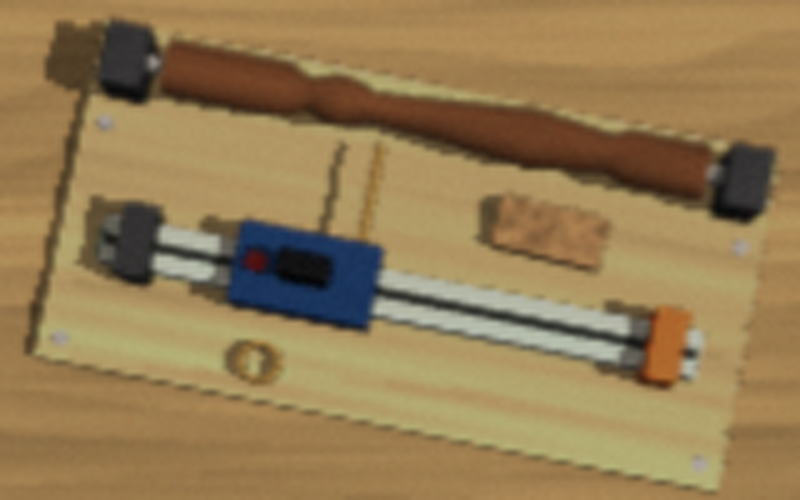

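The crop shows the fin top centred at about (303,267). The sled top corners are (240,222), (383,246), (370,328) and (228,303). The board's near edge runs from (33,355) to (720,488), and the orange stop's top-left edge from (655,308) to (642,382).

```bash
python3 - <<'E'
from h import *
d=load('top0')
def w(u,v,z): return ray(d,(205+(u+.5)/5-.5,120+(v+.5)/5-.5),z)
c=[w(*p,69) for p in [(240,222),(383,246),(370,328),(228,303)]]
print('sled',np.mean(c,0),np.linalg.norm(c[0]-c[1]),np.linalg.norm(c[1]-c[2]))
e=c[0]-c[1]+c[3]-c[2]; print('ydir ang sled',np.arctan2(e[1],e[0])-np.pi/2)
b=w(33,355,18)-w(720,488,18); print('board',np.linalg.norm(b),np.arctan2(b[1],b[0])-np.pi/2)
r=w(120,245,50)-w(700,355,50);print('rail',np.arctan2(r[1],r[0])-np.pi/2)
print('fin',w(303,267,114))
s=[w(655,308,85),w(642,382,85)];print('stop',np.mean(s,0), 'fin-stop dist', np.linalg.norm((w(303,267,114)-np.mean(s,0))[:2]))
E
```

```text
sled [592.39680128 102.60331705  69.        ] 88.80055846986501 51.017052564664226
ydir ang sled -0.178760762748851
board 440.16474473645985 -0.1991027839732249
rail -0.19572005156138617
fin [591.93056358 103.20684304 114.        ]
stop [ 546.37138398 -104.99254506   85.        ] fin-stop dist 213.12584088220476
```

Emit:
send_rows([
  {"translation": [0.087, -0.1, 0], "twist": [0, 0, -0.061]},
  {"translation": [0.174, -0.2, 0], "twist": [0, 0, -0.121]},
  {"translation": [0.261, -0.3, 0], "twist": [0, 0, -0.182]},
  {"translation": [0.348, -0.4, 0], "twist": [0, 0, -0.242]},
  {"translation": [0.435, -0.5, 0], "twist": [0, 0, -0.303]},
  {"translation": [0.522, -0.6, 0], "twist": [0, 0, -0.364]},
  {"translation": [0.609, -0.7, 0], "twist": [0, 0, -0.424]},
  {"translation": [0.696, -0.8, 0], "twist": [0, 0, -0.485]},
  {"translation": [0.783, -0.9, 0], "twist": [0, 0, -0.545]},
  {"translation": [0.87, -1.0, 0], "twist": [0, 0, -0.606]},
], grip=-1)

```text
t: 1.1
ee_pos: [244.6, 504.1, 241.4]
orientation: [-0.867, -3.019, 0.0]
ft_force: [-0.0, -0.2, 0.2]
width: 87.8
```

Emit:
send_rows([
  {"translation": [0.087, -0.1, 0], "twist": [0, 0, -0.061]},
  {"translation": [0.174, -0.2, 0], "twist": [0, 0, -0.121]},
  {"translation": [0.261, -0.3, 0], "twist": [0, 0, -0.182]},
  {"translation": [0.348, -0.4, 0], "twist": [0, 0, -0.242]},
  {"translation": [0.435, -0.5, 0], "twist": [0, 0, -0.303]},
  {"translation": [0.522, -0.6, 0], "twist": [0, 0, -0.364]},
  {"translation": [0.609, -0.7, 0], "twist": [0, 0, -0.424]},
  {"translation": [0.696, -0.8, 0], "twist": [0, 0, -0.485]},
  {"translation": [0.783, -0.9, 0], "twist": [0, 0, -0.545]},
  {"translation": [0.87, -1.0, 0], "twist": [0, 0, -0.606]},
])

```text
t: 2.1
ee_pos: [331.6, 404.1, 241.4]
orientation: [1.313, 2.854, 0.0]
ft_force: [-0.9, -0.2, -0.1]
width: 87.8
```

Emit:
send_rows([
  {"translation": [0.087, -0.1, 0], "twist": [0, 0, -0.061]},
  {"translation": [0.174, -0.2, 0], "twist": [0, 0, -0.121]},
  {"translation": [0.261, -0.3, 0], "twist": [0, 0, -0.182]},
  {"translation": [0.348, -0.4, 0], "twist": [0, 0, -0.242]},
  {"translation": [0.435, -0.5, 0], "twist": [0, 0, -0.303]},
  {"translation": [0.522, -0.6, 0], "twist": [0, 0, -0.364]},
  {"translation": [0.609, -0.7, 0], "twist": [0, 0, -0.424]},
  {"translation": [0.696, -0.8, 0], "twist": [0, 0, -0.485]},
  {"translation": [0.783, -0.9, 0], "twist": [0, 0, -0.545]},
  {"translation": [0.87, -1.0, 0], "twist": [0, 0, -0.606]},
])

```text
t: 3.1
ee_pos: [418.6, 304.1, 241.4]
orientation: [1.729, 2.623, 0.0]
ft_force: [0.1, 0.4, -0.0]
width: 87.8
```

Emit:
send_rows([
  {"translation": [0.087, -0.1, 0], "twist": [0, 0, -0.061]},
  {"translation": [0.174, -0.2, 0], "twist": [0, 0, -0.121]},
  {"translation": [0.261, -0.3, 0], "twist": [0, 0, -0.182]},
  {"translation": [0.348, -0.4, 0], "twist": [0, 0, -0.242]},
  {"translation": [0.435, -0.5, 0], "twist": [0, 0, -0.303]},
  {"translation": [0.522, -0.6, 0], "twist": [0, 0, -0.364]},
  {"translation": [0.609, -0.7, 0], "twist": [0, 0, -0.424]},
  {"translation": [0.696, -0.8, 0], "twist": [0, 0, -0.485]},
  {"translation": [0.783, -0.9, 0], "twist": [0, 0, -0.545]},
  {"translation": [0.87, -1.0, 0], "twist": [0, 0, -0.606]},
])

```text
t: 4.1
ee_pos: [505.6, 204.1, 241.4]
orientation: [2.105, 2.332, -0.0]
ft_force: [-0.3, -0.3, -0.7]
width: 87.7
```

Emit:
send_rows([
  {"translation": [0.087, -0.1, 0], "twist": [0, 0, -0.061]},
  {"translation": [0.174, -0.2, 0], "twist": [0, 0, -0.121]},
  {"translation": [0.261, -0.3, 0], "twist": [0, 0, -0.182]},
  {"translation": [0.348, -0.4, 0], "twist": [0, 0, -0.242]},
  {"translation": [0.435, -0.5, 0], "twist": [0, 0, -0.303]},
  {"translation": [0.522, -0.6, 0], "twist": [0, 0, -0.364]},
  {"translation": [0.609, -0.7, 0], "twist": [0, 0, -0.424]},
  {"translation": [0.696, -0.8, 0], "twist": [0, 0, -0.485]},
  {"translation": [0.783, -0.9, 0], "twist": [0, 0, -0.545]},
  {"translation": [0.87, -1.0, 0], "twist": [0, 0, -0.606]},
])

```text
t: 5.1
ee_pos: [592.6, 104.1, 241.4]
orientation: [-2.433, -1.988, 0.0]
ft_force: [-0.4, 1.0, 0.0]
width: 87.5
```

```bash
python3 - <<'E'
from h import *
d=snap('wrist','w0'); o=ctrl.get_obs(); print(o['t'],o['ee_pos'],o['orientation'],o['ft_force'],np.array(d['cam_to_world'])[:3,3])
R=cv2.Rodrigues(o['orientation'])[0]; print(np.arctan2(R[1,1],R[0,1]),R[:,2])
print(proj(d,[[592,103,114]]))
E
```

```text
5.15 [593.86394652 102.94435582 241.4679401 ] [2.43378181e+00 1.98467148e+00 9.78917498e-04] [ 1.0675034  -1.21742206 -0.05340437] [604.6575876  175.47627981 386.21752955]
-0.20259252539803785 [ 1.22645838e-03 -5.17515361e-04 -9.99999114e-01]
[[284.0891524  203.70399527]]
```

View pics/w0.png

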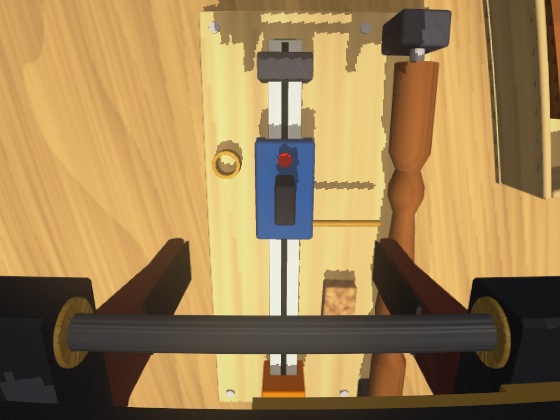

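The wrist view shows the fin at about (285,176–225), straight below the rail's slot line, which runs from (285,45) to (284,370). The button is at (285,160) and the orange stop at (284,375). That fits the estimate; I'll check the yaw and the fin's box.

```bash
python3 - <<'E'
from h import *
d=load('w0')
a,b=ray(d,(285,45),44),ray(d,(284,360),44); print(a,b,np.arctan2(*(a-b)[:2]))
th=-0.198; X=np.array([np.cos(th),np.sin(th),0]);Y=np.array([-X[1],X[0],0])
for c in [(592,103)]:
  for z in(69,114):
    print(z,proj(d,[np.array([*c,z])+X*i*8+Y*j*16 for i,j in[(-1,1),(1,1),(1,-1),(-1,-1)]]).round(1).tolist())
print('button',ray(d,(285,160),81),np.array([592,103,81])+30*Y)
print('stop top edge',ray(d,(284,362),85))
img=cv2.cvtColor(d['img'],cv2.COLOR_RGB2GRAY); print(img[165:235:2,284].tolist()); print(img[200,268:302].tolist())
E
```

```text
[617.7477641 224.7644932  44.       ] [553.52120321 -90.92073069  44.        ] 0.20071187904340884
69 [[274.6, 172.6], [292.9, 172.6], [292.7, 207.8], [274.8, 207.9]]
114 [[273.5, 183.3], [294.7, 183.2], [294.4, 223.5], [273.8, 223.6]]
button [598.62830048 131.039413    81.        ] [597.90126405 132.41385868  81.        ]
stop top edge [559.18753476 -61.30222273  85.        ]
[72, 69, 65, 65, 64, 46, 48, 47, 45, 48, 47, 55, 61, 61, 60, 62, 60, 64, 64, 65, 65, 65, 67, 66, 67, 68, 67, 70, 71, 70, 86, 102, 104, 104, 104]
[97, 97, 95, 96, 97, 95, 80, 53, 59, 63, 64, 64, 63, 63, 63, 64, 64, 64, 63, 63, 63, 63, 63, 60, 61, 60, 55, 70, 96, 96, 96, 96, 96, 96]
```

Emit:
send_rows([
  {"translation": [0, -0.02, -0.1]},
  {"translation": [0, -0.02, -0.2]},
  {"translation": [0, -0.02, -0.3]},
  {"translation": [0, -0.02, -0.4]},
  {"translation": [0, -0.02, -0.5]},
  {"translation": [0, -0.02, -0.6]},
  {"translation": [0, -0.02, -0.7]},
  {"translation": [0, -0.02, -0.8]},
  {"translation": [0, -0.02, -0.9]},
  {"translation": [0, -0.02, -1.0]},
])

```text
validation failed for argument at $.co...
```

Emit:
send_rows([
  {"translation": [0, 0, -0.05]},
  {"translation": [0, 0, -0.1]},
  {"translation": [0, 0, -0.15]},
  {"translation": [0, 0, -0.2]},
  {"translation": [0, 0, -0.25]},
  {"translation": [0, 0, -0.3]},
  {"translation": [0, 0, -0.34]},
  {"translation": [0, 0, -0.38]},
  {"translation": [0, 0, -0.41]},
  {"translation": [0, 0, -0.41]},
])

```text
validation failed for argument at $.co...
```

Emit:
send_rows([
  {"translation": [0, 0, 0]},
  {"translation": [0, 0, 0]},
  {"translation": [0, 0, 0]},
  {"translation": [0, 0, 0]},
  {"translation": [0, 0, 0]},
  {"translation": [0, 0, 0]},
  {"translation": [0, 0, 0]},
  {"translation": [0, 0, 0]},
  {"translation": [0, 0, 0]},
  {"translation": [0, 0, 0]},
], grip=1)

```text
validation failed for argument at $.co...
```

```bash
python3 - <<'E'
from h import *
d=snap('wrist','w1'); o=ctrl.get_obs(); print(o['t'],o['ee_pos'],o['ft_force'],o['moment'],o['width'])
E
```

```text
5.2 [593.07664673 103.68694166 241.35991098] [-1.26275384  0.4845077  -0.15382016] [-0.00965631  0.09638221  0.02934147] 87.91078080610534
```

View pics/w1.png

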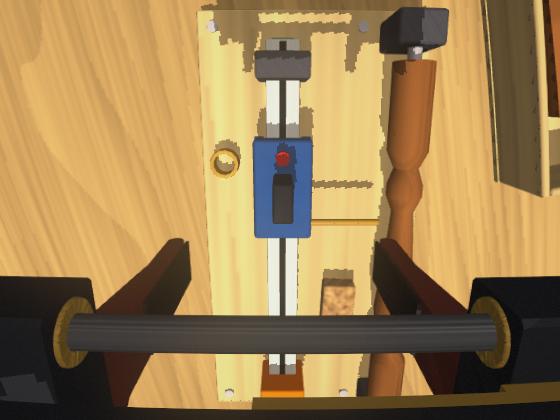

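The moves were refused because every row needs a twist, so the arm hasn't moved. The view is unchanged, with the fin still at (283,200). I'm resending with twists.

Emit:
send_rows([
  {"translation": [0, -0.01, -0.1], "twist": [0, 0, 0]},
  {"translation": [0, -0.02, -0.2], "twist": [0, 0, 0]},
  {"translation": [0, -0.02, -0.3], "twist": [0, 0, 0]},
  {"translation": [0, -0.02, -0.4], "twist": [0, 0, 0]},
  {"translation": [0, -0.02, -0.5], "twist": [0, 0, 0]},
  {"translation": [0, -0.02, -0.6], "twist": [0, 0, 0]},
  {"translation": [0, -0.02, -0.7], "twist": [0, 0, 0]},
  {"translation": [0, -0.02, -0.8], "twist": [0, 0, 0]},
  {"translation": [0, -0.02, -0.9], "twist": [0, 0, 0]},
  {"translation": [0, -0.02, -1.0], "twist": [0, 0, 0]},
])

```text
t: 6.2
ee_pos: [591.9, 103.0, 140.6]
orientation: [2.43, 1.991, 0.0]
ft_force: [-0.6, 0.5, 0.3]
width: 87.5
```

Emit:
send_rows([
  {"translation": [0, 0, -0.05], "twist": [0, 0, 0]},
  {"translation": [0, 0, -0.1], "twist": [0, 0, 0]},
  {"translation": [0, 0, -0.15], "twist": [0, 0, 0]},
  {"translation": [0, 0, -0.2], "twist": [0, 0, 0]},
  {"translation": [0, 0, -0.25], "twist": [0, 0, 0]},
  {"translation": [0, 0, -0.3], "twist": [0, 0, 0]},
  {"translation": [0, 0, -0.34], "twist": [0, 0, 0]},
  {"translation": [0, 0, -0.38], "twist": [0, 0, 0]},
  {"translation": [0, 0, -0.41], "twist": [0, 0, 0]},
  {"translation": [0, 0, -0.41], "twist": [0, 0, 0]},
])

```text
t: 7.2
ee_pos: [591.6, 102.9, 99.9]
orientation: [-2.43, -1.991, 0.001]
ft_force: [0.1, -0.1, -0.8]
width: 87.4
```

Emit:
send_rows([
  {"translation": [0, 0, 0], "twist": [0, 0, 0]},
  {"translation": [0, 0, 0], "twist": [0, 0, 0]},
  {"translation": [0, 0, 0], "twist": [0, 0, 0]},
  {"translation": [0, 0, 0], "twist": [0, 0, 0]},
  {"translation": [0, 0, 0], "twist": [0, 0, 0]},
  {"translation": [0, 0, 0], "twist": [0, 0, 0]},
  {"translation": [0, 0, 0], "twist": [0, 0, 0]},
  {"translation": [0, 0, 0], "twist": [0, 0, 0]},
  {"translation": [0, 0, 0], "twist": [0, 0, 0]},
  {"translation": [0, 0, 0], "twist": [0, 0, 0]},
], grip=1)

```text
t: 8.2
ee_pos: [594.6, 102.6, 100.6]
orientation: [2.427, 1.988, 0.007]
ft_force: [11.1, -2.5, -8.9]
width: 15.7
```

```bash
python3 - <<'E'
from h import *
d=snap('wrist','w2'); o=ctrl.get_obs(); print(o['t'],o['ee_pos'],o['ft_force'],o['moment'],o['width'])
E
```

```text
8.25 [594.64253156 102.62662281 100.55009668] [11.25600124 -3.10524195 -7.5246398 ] [-0.46455981 -1.04464604 -0.18686918] 15.855079112299226
```

View pics/w2.png

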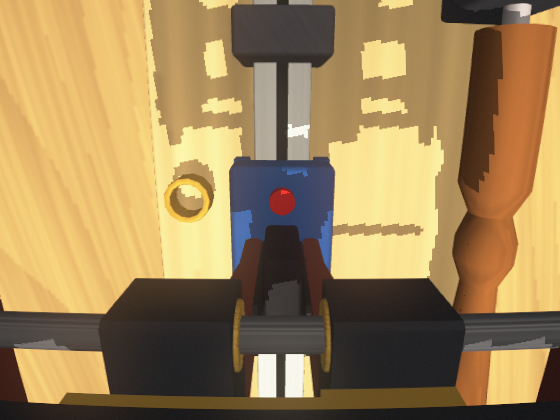

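The view shows the fin between the pads at (283,265), width 15.8 mm, so the grip is good. A lateral preload of 11 N means the fin is about 3 mm further +x, so I'll correct that while sliding towards home.

Emit:
send_rows([
  {"translation": [0.03, -0.005, 0], "twist": [0, 0, 0]},
  {"translation": [0.01, -0.105, 0], "twist": [0, 0, 0]},
  {"translation": [-0.01, -0.2, 0], "twist": [0, 0, 0]},
  {"translation": [-0.03, -0.3, 0], "twist": [0, 0, 0]},
  {"translation": [-0.05, -0.4, 0], "twist": [0, 0, 0]},
  {"translation": [-0.07, -0.5, 0], "twist": [0, 0, 0]},
  {"translation": [-0.09, -0.6, 0], "twist": [0, 0, 0]},
  {"translation": [-0.11, -0.7, 0], "twist": [0, 0, 0]},
  {"translation": [-0.13, -0.8, 0], "twist": [0, 0, 0]},
  {"translation": [-0.15, -0.9, 0], "twist": [0, 0, 0]},
])

```text
t: 9.25
ee_pos: [576.5, 13.6, 100.5]
orientation: [-2.43, -1.988, -0.002]
ft_force: [0.7, 32.2, -0.2]
width: 16.1
```

```bash
python3 - <<'E'
from h import *
o=ctrl.get_obs(); print(o['t'],o['ee_pos'],o['ft_force'],o['moment'],o['width'],o['orientation'])
E
```

```text
9.25 [576.49230076  13.5686859  100.51282635] [ 0.71724522 32.24479427 -0.22962909] [ 4.72660113 -0.17011775 -0.28146557] 16.107534474164293 [-2.43010706e+00 -1.98788944e+00 -1.89769903e-03]
```

```bash
python3 - <<'E'
from h import *
for i in range(3):
  d=snap('wrist','w3'); o=ctrl.get_obs(); print(o['t'],o['ee_pos'],o['ft_force'],o['width'])
E
```

```text
9.3 [576.27226601  12.64461034 100.51263918] [-2.38071889  7.04113234  3.10854161] 15.798739613265084
9.35 [576.2607286   12.71943207 100.48866548] [-2.961082    4.13783928  3.76231079] 15.897152700985655
9.4 [576.2324498   12.77081942 100.49073901] [-2.89482059  4.20598294  4.51513158] 15.979769148818244
```

View pics/w3.png

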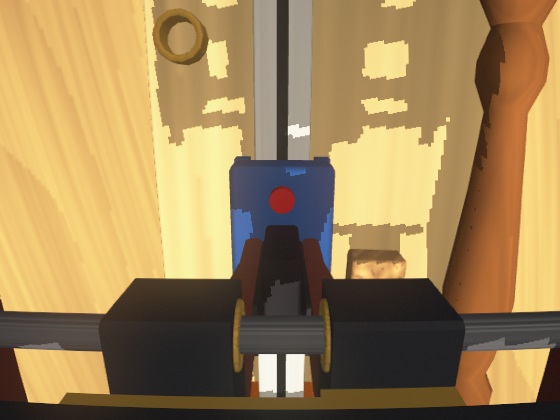

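The fin is still well held and the button looks unchanged at (282,201), so the ball is on plain rail. The 32 N was a motion transient that has settled to about 4 N. I'll continue towards home and slow down near the stop.

Emit:
send_rows([
  {"translation": [-0.015, -0.06, 0], "twist": [0, 0, 0]},
  {"translation": [-0.025, -0.12, 0], "twist": [0, 0, 0]},
  {"translation": [-0.04, -0.19, 0], "twist": [0, 0, 0]},
  {"translation": [-0.05, -0.26, 0], "twist": [0, 0, 0]},
  {"translation": [-0.065, -0.33, 0], "twist": [0, 0, 0]},
  {"translation": [-0.08, -0.4, 0], "twist": [0, 0, 0]},
  {"translation": [-0.095, -0.46, 0], "twist": [0, 0, 0]},
  {"translation": [-0.105, -0.52, 0], "twist": [0, 0, 0]},
  {"translation": [-0.115, -0.56, 0], "twist": [0, 0, 0]},
  {"translation": [-0.12, -0.58, 0], "twist": [0, 0, 0]},
])

```text
t: 10.4
ee_pos: [564.3, -45.4, 100.5]
orientation: [-2.43, -1.99, 0.001]
ft_force: [-3.9, 2.4, 5.5]
width: 15.8
```

Emit:
send_rows([
  {"translation": [-0.004, -0.02, 0], "twist": [0, 0, 0]},
  {"translation": [-0.008, -0.04, 0], "twist": [0, 0, 0]},
  {"translation": [-0.012, -0.06, 0], "twist": [0, 0, 0]},
  {"translation": [-0.016, -0.08, 0], "twist": [0, 0, 0]},
  {"translation": [-0.02, -0.1, 0], "twist": [0, 0, 0]},
  {"translation": [-0.023, -0.115, 0], "twist": [0, 0, 0]},
  {"translation": [-0.026, -0.13, 0], "twist": [0, 0, 0]},
  {"translation": [-0.028, -0.14, 0], "twist": [0, 0, 0]},
  {"translation": [-0.03, -0.15, 0], "twist": [0, 0, 0]},
  {"translation": [-0.03, -0.15, 0], "twist": [0, 0, 0]},
])

```text
t: 11.4
ee_pos: [561.2, -60.2, 100.5]
orientation: [-2.43, -1.99, 0.001]
ft_force: [-4.2, 1.6, 5.7]
width: 15.8
```

Emit:
send_rows([
  {"translation": [-0.003, -0.015, 0], "twist": [0, 0, 0]},
  {"translation": [-0.006, -0.03, 0], "twist": [0, 0, 0]},
  {"translation": [-0.009, -0.045, 0], "twist": [0, 0, 0]},
  {"translation": [-0.012, -0.06, 0], "twist": [0, 0, 0]},
  {"translation": [-0.015, -0.075, 0], "twist": [0, 0, 0]},
  {"translation": [-0.018, -0.09, 0], "twist": [0, 0, 0]},
  {"translation": [-0.02, -0.1, 0], "twist": [0, 0, 0]},
  {"translation": [-0.02, -0.1, 0], "twist": [0, 0, 0]},
  {"translation": [-0.02, -0.1, 0], "twist": [0, 0, 0]},
  {"translation": [-0.02, -0.1, 0], "twist": [0, 0, 0]},
])

```text
t: 12.4
ee_pos: [560.1, -65.7, 100.4]
orientation: [-2.428, -1.986, -0.006]
ft_force: [1.3, 28.7, 4.1]
width: 15.7
```

Force is 28 N at y=-65.7 with the command about 4.5 mm further on, so the sled is firmly home. Travel of about 172 mm agrees with the estimate. I'll take a baseline of the button before sliding out.

```bash
cat > m.py <<'E'
from h import *
d=snap('wrist','cur'); o=ctrl.get_obs(); h=cv2.cvtColor(d['img'],cv2.COLOR_RGB2HSV)[185:225,262:302].astype(int)
m=((h[...,0]<8)|(h[...,0]>170))&(h[...,1]>150)&(h[...,2]>60); v,u=np.nonzero(m)
Y=np.array([.2,.98,0]); r=np.array([560.1,-65.7,100])
print('t',o['t'],'out',round((o['ee_pos']-r)@Y,2),'F along',round(o['ft_force']@Y,2),'lat',round(o['ft_force']@[.98,-.2,0],2),'btn',u.mean().round(2)+262,v.mean().round(2)+185,len(u),v.min()+185,v.max()+185,o['ee_pos'].round(1))
E
python3 m.py
```

```text
t 12.45 out -0.02 F along 27.78 lat -5.02 btn 281.58 197.83 560 185 211 [560.1 -65.7 100.4]
```

Emit:
send_rows([
  {"translation": [0.008, 0.04, 0], "twist": [0, 0, 0]},
  {"translation": [0.016, 0.08, 0], "twist": [0, 0, 0]},
  {"translation": [0.026, 0.13, 0], "twist": [0, 0, 0]},
  {"translation": [0.038, 0.19, 0], "twist": [0, 0, 0]},
  {"translation": [0.05, 0.25, 0], "twist": [0, 0, 0]},
  {"translation": [0.06, 0.3, 0], "twist": [0, 0, 0]},
  {"translation": [0.07, 0.35, 0], "twist": [0, 0, 0]},
  {"translation": [0.076, 0.38, 0], "twist": [0, 0, 0]},
  {"translation": [0.08, 0.4, 0], "twist": [0, 0, 0]},
  {"translation": [0.08, 0.4, 0], "twist": [0, 0, 0]},
])

```text
t: 13.45
ee_pos: [567.4, -30.3, 100.4]
orientation: [-2.43, -1.99, 0.001]
ft_force: [-3.8, -0.2, 5.8]
width: 15.9
```

```bash
python3 m.py
```

```text
t 13.5 out 36.16 F along -0.74 lat -3.21 btn 281.69 198.23 565 185 212 [567.4 -30.3 100.4]
```

Emit:
send_rows([
  {"translation": [0.002, 0.01, 0], "twist": [0, 0, 0]},
  {"translation": [0.004, 0.02, 0], "twist": [0, 0, 0]},
  {"translation": [0.006, 0.03, 0], "twist": [0, 0, 0]},
  {"translation": [0.008, 0.04, 0], "twist": [0, 0, 0]},
  {"translation": [0.01, 0.05, 0], "twist": [0, 0, 0]},
  {"translation": [0.012, 0.06, 0], "twist": [0, 0, 0]},
  {"translation": [0.013, 0.065, 0], "twist": [0, 0, 0]},
  {"translation": [0.013, 0.065, 0], "twist": [0, 0, 0]},
  {"translation": [0.013, 0.065, 0], "twist": [0, 0, 0]},
  {"translation": [0.013, 0.065, 0], "twist": [0, 0, 0]},
])

```text
t: 14.5
ee_pos: [568.7, -24.0, 100.4]
orientation: [-2.43, -1.99, 0.001]
ft_force: [-3.8, -0.1, 5.0]
width: 15.7
```

```bash
sed -i 's/185:225/170:225/; s/+185/+170/g' m.py; python3 m.py
```

```text
t 14.55 out 42.57 F along -1.39 lat -3.68 btn 281.72 198.29 566 185 212 [568.7 -24.  100.4]
```

Emit:
send_rows([
  {"translation": [0.002, 0.01, 0], "twist": [0, 0, 0]},
  {"translation": [0.004, 0.02, 0], "twist": [0, 0, 0]},
  {"translation": [0.006, 0.03, 0], "twist": [0, 0, 0]},
  {"translation": [0.008, 0.04, 0], "twist": [0, 0, 0]},
  {"translation": [0.008, 0.04, 0], "twist": [0, 0, 0]},
  {"translation": [0.008, 0.04, 0], "twist": [0, 0, 0]},
  {"translation": [0.008, 0.04, 0], "twist": [0, 0, 0]},
  {"translation": [0.008, 0.04, 0], "twist": [0, 0, 0]},
  {"translation": [0.008, 0.04, 0], "twist": [0, 0, 0]},
  {"translation": [0.008, 0.04, 0], "twist": [0, 0, 0]},
])

```text
t: 15.55
ee_pos: [569.5, -19.9, 100.4]
orientation: [-2.43, -1.99, 0.001]
ft_force: [-3.4, -0.0, 5.5]
width: 15.7
```

```bash
python3 m.py
```

```text
t 15.6 out 46.7 F along -0.66 lat -3.9 btn 281.71 198.24 566 185 212 [569.5 -20.  100.4]
```

Emit:
send_rows([
  {"translation": [0.002, 0.01, 0], "twist": [0, 0, 0]},
  {"translation": [0.004, 0.02, 0], "twist": [0, 0, 0]},
  {"translation": [0.006, 0.03, 0], "twist": [0, 0, 0]},
  {"translation": [0.008, 0.04, 0], "twist": [0, 0, 0]},
  {"translation": [0.008, 0.04, 0], "twist": [0, 0, 0]},
  {"translation": [0.008, 0.04, 0], "twist": [0, 0, 0]},
  {"translation": [0.008, 0.04, 0], "twist": [0, 0, 0]},
  {"translation": [0.008, 0.04, 0], "twist": [0, 0, 0]},
  {"translation": [0.008, 0.04, 0], "twist": [0, 0, 0]},
  {"translation": [0.008, 0.04, 0], "twist": [0, 0, 0]},
])

```text
t: 16.6
ee_pos: [570.3, -15.9, 100.4]
orientation: [-2.43, -1.99, 0.001]
ft_force: [-4.1, -0.2, 4.8]
width: 16.0
```

```bash
python3 m.py
```

```text
t 16.65 out 50.82 F along -2.03 lat -4.42 btn 281.72 198.29 566 185 212 [570.4 -15.9 100.4]
```

Emit:
send_rows([
  {"translation": [0.002, 0.01, 0], "twist": [0, 0, 0]},
  {"translation": [0.004, 0.02, 0], "twist": [0, 0, 0]},
  {"translation": [0.006, 0.03, 0], "twist": [0, 0, 0]},
  {"translation": [0.008, 0.04, 0], "twist": [0, 0, 0]},
  {"translation": [0.008, 0.04, 0], "twist": [0, 0, 0]},
  {"translation": [0.008, 0.04, 0], "twist": [0, 0, 0]},
  {"translation": [0.008, 0.04, 0], "twist": [0, 0, 0]},
  {"translation": [0.008, 0.04, 0], "twist": [0, 0, 0]},
  {"translation": [0.008, 0.04, 0], "twist": [0, 0, 0]},
  {"translation": [0.008, 0.04, 0], "twist": [0, 0, 0]},
])

```text
t: 17.65
ee_pos: [571.1, -11.9, 100.4]
orientation: [-2.43, -1.99, 0.001]
ft_force: [-3.2, -0.1, 4.4]
width: 16.0
```

```bash
python3 m.py
```

```text
t 17.7 out 54.97 F along -0.53 lat -4.16 btn 281.72 198.27 565 185 212 [571.2 -11.9 100.4]
```

Emit:
send_rows([
  {"translation": [0.002, 0.01, 0], "twist": [0, 0, 0]},
  {"translation": [0.004, 0.02, 0], "twist": [0, 0, 0]},
  {"translation": [0.006, 0.03, 0], "twist": [0, 0, 0]},
  {"translation": [0.008, 0.04, 0], "twist": [0, 0, 0]},
  {"translation": [0.008, 0.04, 0], "twist": [0, 0, 0]},
  {"translation": [0.008, 0.04, 0], "twist": [0, 0, 0]},
  {"translation": [0.008, 0.04, 0], "twist": [0, 0, 0]},
  {"translation": [0.008, 0.04, 0], "twist": [0, 0, 0]},
  {"translation": [0.008, 0.04, 0], "twist": [0, 0, 0]},
  {"translation": [0.008, 0.04, 0], "twist": [0, 0, 0]},
])

```text
t: 18.7
ee_pos: [572.0, -7.9, 100.4]
orientation: [-2.43, -1.991, 0.001]
ft_force: [-4.2, -0.2, 5.3]
width: 15.8
```

```bash
python3 m.py
```

```text
t 18.75 out 59.04 F along -1.18 lat -3.76 btn 281.72 198.27 565 185 212 [572.   -7.9 100.4]
```

Emit:
send_rows([
  {"translation": [0.002, 0.01, 0], "twist": [0, 0, 0]},
  {"translation": [0.004, 0.02, 0], "twist": [0, 0, 0]},
  {"translation": [0.006, 0.03, 0], "twist": [0, 0, 0]},
  {"translation": [0.008, 0.04, 0], "twist": [0, 0, 0]},
  {"translation": [0.008, 0.04, 0], "twist": [0, 0, 0]},
  {"translation": [0.008, 0.04, 0], "twist": [0, 0, 0]},
  {"translation": [0.008, 0.04, 0], "twist": [0, 0, 0]},
  {"translation": [0.008, 0.04, 0], "twist": [0, 0, 0]},
  {"translation": [0.008, 0.04, 0], "twist": [0, 0, 0]},
  {"translation": [0.008, 0.04, 0], "twist": [0, 0, 0]},
])

```text
t: 19.75
ee_pos: [572.8, -3.9, 100.4]
orientation: [-2.43, -1.991, 0.001]
ft_force: [-3.4, -0.2, 5.4]
width: 15.9
```

```bash
python3 m.py
```

```text
t 19.8 out 63.12 F along -1.16 lat -3.61 btn 281.72 198.29 566 185 212 [572.8  -3.9 100.4]
```

Emit:
send_rows([
  {"translation": [0.002, 0.01, 0], "twist": [0, 0, 0]},
  {"translation": [0.004, 0.02, 0], "twist": [0, 0, 0]},
  {"translation": [0.006, 0.03, 0], "twist": [0, 0, 0]},
  {"translation": [0.008, 0.04, 0], "twist": [0, 0, 0]},
  {"translation": [0.008, 0.04, 0], "twist": [0, 0, 0]},
  {"translation": [0.008, 0.04, 0], "twist": [0, 0, 0]},
  {"translation": [0.008, 0.04, 0], "twist": [0, 0, 0]},
  {"translation": [0.008, 0.04, 0], "twist": [0, 0, 0]},
  {"translation": [0.008, 0.04, 0], "twist": [0, 0, 0]},
  {"translation": [0.008, 0.04, 0], "twist": [0, 0, 0]},
])

```text
t: 20.8
ee_pos: [573.7, 0.2, 100.4]
orientation: [-2.43, -1.99, 0.001]
ft_force: [-3.5, 0.1, 5.4]
width: 15.9
```

```bash
python3 m.py
```

```text
t 20.85 out 67.25 F along -0.62 lat -3.91 btn 281.72 198.27 565 185 212 [5.736e+02 2.000e-01 1.004e+02]
```

Emit:
send_rows([
  {"translation": [0.002, 0.01, 0], "twist": [0, 0, 0]},
  {"translation": [0.004, 0.02, 0], "twist": [0, 0, 0]},
  {"translation": [0.006, 0.03, 0], "twist": [0, 0, 0]},
  {"translation": [0.008, 0.04, 0], "twist": [0, 0, 0]},
  {"translation": [0.008, 0.04, 0], "twist": [0, 0, 0]},
  {"translation": [0.008, 0.04, 0], "twist": [0, 0, 0]},
  {"translation": [0.008, 0.04, 0], "twist": [0, 0, 0]},
  {"translation": [0.008, 0.04, 0], "twist": [0, 0, 0]},
  {"translation": [0.008, 0.04, 0], "twist": [0, 0, 0]},
  {"translation": [0.008, 0.04, 0], "twist": [0, 0, 0]},
])

```text
t: 21.85
ee_pos: [574.5, 4.2, 100.4]
orientation: [-2.43, -1.991, 0.001]
ft_force: [-3.8, -0.4, 4.7]
width: 16.2
```

```bash
python3 m.py
```

```text
t 21.9 out 71.35 F along -1.31 lat -3.15 btn 281.72 198.29 566 185 212 [574.5   4.2 100.4]
```

Emit:
send_rows([
  {"translation": [0.002, 0.01, 0], "twist": [0, 0, 0]},
  {"translation": [0.004, 0.02, 0], "twist": [0, 0, 0]},
  {"translation": [0.006, 0.03, 0], "twist": [0, 0, 0]},
  {"translation": [0.008, 0.04, 0], "twist": [0, 0, 0]},
  {"translation": [0.008, 0.04, 0], "twist": [0, 0, 0]},
  {"translation": [0.008, 0.04, 0], "twist": [0, 0, 0]},
  {"translation": [0.008, 0.04, 0], "twist": [0, 0, 0]},
  {"translation": [0.008, 0.04, 0], "twist": [0, 0, 0]},
  {"translation": [0.008, 0.04, 0], "twist": [0, 0, 0]},
  {"translation": [0.008, 0.04, 0], "twist": [0, 0, 0]},
])

```text
t: 22.9
ee_pos: [575.4, 8.7, 100.4]
orientation: [-2.43, -1.99, -0.0]
ft_force: [-3.2, 4.1, 4.7]
width: 15.8
```

```bash
python3 m.py
```

```text
t 22.95 out 75.99 F along 1.35 lat -3.17 btn 281.67 197.96 564 185 211 [575.4   8.7 100.4]
```

The force changed sign from about -1 N to +1 to +4 N and the button moved, so the ball is on the entry flank. I'll go on in smaller steps.

Emit:
send_rows([
  {"translation": [0.002, 0.01, 0], "twist": [0, 0, 0]},
  {"translation": [0.004, 0.02, 0], "twist": [0, 0, 0]},
  {"translation": [0.006, 0.03, 0], "twist": [0, 0, 0]},
  {"translation": [0.006, 0.03, 0], "twist": [0, 0, 0]},
  {"translation": [0.006, 0.03, 0], "twist": [0, 0, 0]},
  {"translation": [0.006, 0.03, 0], "twist": [0, 0, 0]},
  {"translation": [0.006, 0.03, 0], "twist": [0, 0, 0]},
  {"translation": [0.006, 0.03, 0], "twist": [0, 0, 0]},
  {"translation": [0.006, 0.03, 0], "twist": [0, 0, 0]},
  {"translation": [0.006, 0.03, 0], "twist": [0, 0, 0]},
])

```text
t: 23.95
ee_pos: [576.1, 12.1, 100.4]
orientation: [-2.43, -1.99, -0.001]
ft_force: [-3.2, 5.4, 5.2]
width: 16.0
```

```bash
python3 m.py
```

```text
t 24.0 out 79.49 F along 3.51 lat -4.2 btn 281.72 197.06 551 184 210 [576.2  12.1 100.4]
```

Emit:
send_rows([
  {"translation": [0.002, 0.01, 0], "twist": [0, 0, 0]},
  {"translation": [0.004, 0.02, 0], "twist": [0, 0, 0]},
  {"translation": [0.004, 0.02, 0], "twist": [0, 0, 0]},
  {"translation": [0.004, 0.02, 0], "twist": [0, 0, 0]},
  {"translation": [0.004, 0.02, 0], "twist": [0, 0, 0]},
  {"translation": [0.004, 0.02, 0], "twist": [0, 0, 0]},
  {"translation": [0.004, 0.02, 0], "twist": [0, 0, 0]},
  {"translation": [0.004, 0.02, 0], "twist": [0, 0, 0]},
  {"translation": [0.004, 0.02, 0], "twist": [0, 0, 0]},
  {"translation": [0.004, 0.02, 0], "twist": [0, 0, 0]},
])

```text
t: 25.0
ee_pos: [576.5, 14.1, 100.4]
orientation: [-2.43, -1.99, -0.001]
ft_force: [-2.7, 5.1, 4.7]
width: 15.7
```

```bash
python3 m.py
```

```text
t 25.05 out 81.46 F along 3.36 lat -3.88 btn 281.65 196.5 539 183 209 [576.5  14.1 100.4]
```

Emit:
send_rows([
  {"translation": [0.002, 0.01, 0], "twist": [0, 0, 0]},
  {"translation": [0.004, 0.02, 0], "twist": [0, 0, 0]},
  {"translation": [0.004, 0.02, 0], "twist": [0, 0, 0]},
  {"translation": [0.004, 0.02, 0], "twist": [0, 0, 0]},
  {"translation": [0.004, 0.02, 0], "twist": [0, 0, 0]},
  {"translation": [0.004, 0.02, 0], "twist": [0, 0, 0]},
  {"translation": [0.004, 0.02, 0], "twist": [0, 0, 0]},
  {"translation": [0.004, 0.02, 0], "twist": [0, 0, 0]},
  {"translation": [0.004, 0.02, 0], "twist": [0, 0, 0]},
  {"translation": [0.004, 0.02, 0], "twist": [0, 0, 0]},
])

```text
t: 26.05
ee_pos: [576.9, 15.9, 100.4]
orientation: [-2.43, -1.99, -0.001]
ft_force: [-2.7, 4.2, 5.0]
width: 16.1
```

```bash
python3 m.py
```

```text
t 26.1 out 83.39 F along 4.03 lat -4.11 btn 281.77 196.05 537 183 209 [576.9  16.  100.4]
```

Emit:
send_rows([
  {"translation": [0.002, 0.01, 0], "twist": [0, 0, 0]},
  {"translation": [0.004, 0.02, 0], "twist": [0, 0, 0]},
  {"translation": [0.004, 0.02, 0], "twist": [0, 0, 0]},
  {"translation": [0.004, 0.02, 0], "twist": [0, 0, 0]},
  {"translation": [0.004, 0.02, 0], "twist": [0, 0, 0]},
  {"translation": [0.004, 0.02, 0], "twist": [0, 0, 0]},
  {"translation": [0.004, 0.02, 0], "twist": [0, 0, 0]},
  {"translation": [0.004, 0.02, 0], "twist": [0, 0, 0]},
  {"translation": [0.004, 0.02, 0], "twist": [0, 0, 0]},
  {"translation": [0.004, 0.02, 0], "twist": [0, 0, 0]},
])

```text
t: 27.1
ee_pos: [577.1, 16.8, 100.4]
orientation: [2.43, 1.991, -0.002]
ft_force: [-4.2, -3.6, 5.4]
width: 15.8
```

```bash
python3 m.py
```

```text
t 27.15 out 84.23 F along -3.16 lat -3.81 btn 281.78 196.13 537 183 209 [577.1  16.8 100.4]
```

The force has flipped to about -4 N and the arm moved only 0.8 mm for a 2 mm command, so the ball is at the V bottom at about 83.8 mm out, inside the 45–85 mm range. I'll back off 1 mm to unload it and compare the button's shift with a 4.4 mm drop.

Emit:
send_rows([
  {"translation": [-0.001, -0.005, 0], "twist": [0, 0, 0]},
  {"translation": [-0.002, -0.01, 0], "twist": [0, 0, 0]},
  {"translation": [-0.002, -0.01, 0], "twist": [0, 0, 0]},
  {"translation": [-0.002, -0.01, 0], "twist": [0, 0, 0]},
  {"translation": [-0.002, -0.01, 0], "twist": [0, 0, 0]},
  {"translation": [-0.002, -0.01, 0], "twist": [0, 0, 0]},
  {"translation": [-0.002, -0.01, 0], "twist": [0, 0, 0]},
  {"translation": [-0.002, -0.01, 0], "twist": [0, 0, 0]},
  {"translation": [-0.002, -0.01, 0], "twist": [0, 0, 0]},
  {"translation": [-0.002, -0.01, 0], "twist": [0, 0, 0]},
])

```text
t: 28.15
ee_pos: [577.0, 16.4, 100.4]
orientation: [-2.43, -1.991, 0.0]
ft_force: [-3.4, 1.2, 5.0]
width: 15.2
```

```bash
python3 m.py; python3 m.py; python3 - <<'E'
from h import *
d=load('cur'); o=ctrl.get_obs()['ee_pos']; b=o+30*np.array([.2,.98,0])
for z in (81,81-4.4): print(proj(d,[[b[0],b[1],z]]))
c=d['img'][100:300,180:390,::-1]; cv2.imwrite('pics/c2.png',cv2.resize(c,None,fx=2.8,fy=2.8))
E
```

```text
t 28.2 out 83.83 F along -0.73 lat -4.6 btn 281.79 196.06 536 183 209 [577.   16.4 100.4]
t 28.25 out 83.81 F along 0.91 lat -4.09 btn 281.79 196.06 536 183 209 [577.   16.4 100.4]
[[286.8618474 199.3819551]]
[[286.73444109 197.05793028]]
```

View pics/c2.png

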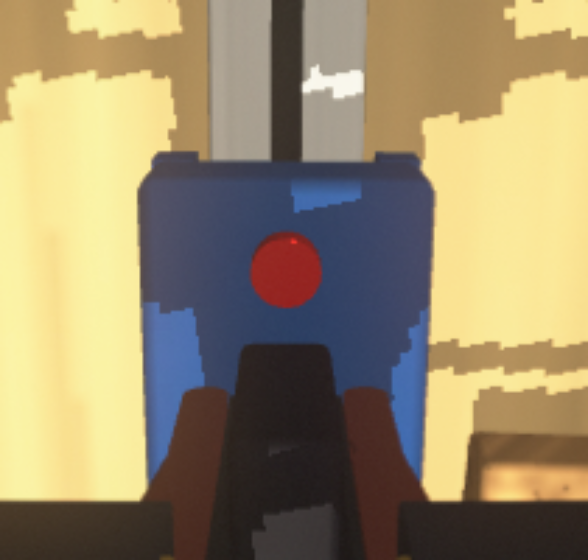

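The crop shows the fin between the pads and the button sunk. Its row went from 198.28 to 196.06, a 2.22 px shift against 2.32 px predicted for a full drop, and the force along the rail is about 0. The ball is seated, so I'm handing in.

```bash
python3 -c "
from workcell import ctrl
print(ctrl.close_job())"
```

```text
the job is handed in; nothing more can be done
None
```

The sled is held still and seated in the first notch, with the fin still gripped. I handed the job in at about 28 s of the 51 s allowed; hand-in reports no verdict.

- **Home:** I gripped the fin (opening 15.8 mm) and slid the sled to the orange stop. It met the stop at about 28 N, after roughly 172 mm of travel.
- **First notch:** Sliding out, I felt the entry flank from about 73 mm. The force along the rail flipped from +4 N to -3 N at 83.8 mm out, inside the 45–85 mm range. I backed off 1 mm to unload it.
- **Last checks:**
  - The force along the rail was within ±1 N.
  - The red button had sunk 2.2 px, against 2.3 px predicted for a full drop.
  - The arm was steady at 83.8 mm, with an opening of 15.2 mm.
- **Problems:**
  - The first three descent calls were refused because they had no twist; nothing moved.
  - There was a brief 32 N transient while sliding home, which settled on its own.
  - About 4 N of sideways load stayed on the fin at the end.
- **Not checked:** I took no final overview picture of the other bench objects. The arm crossed them at 240 mm height and the tool came down only onto the fin.

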